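# Find the socket for the bridge-caul nut

## Task

Try the sockets from the blue tray on the hex nut recessed in the clamping caul that stands on the guitar, until you find the one that fits and goes fully down over the nut. Stand the ones that do not fit back upright in the tray, leave the other things on the table where they are, and finish while still gripping the fitting socket by its square stem, fully seated on the nut: do not let go of it.

Things in the scene. Friction and masses are not known exactly. Their poses are not given: they have to be found in the camera images.
- guitar: reddish wooden lap-steel guitar lying flat, body 40 mm thick, round 230 mm bout, neck to its own +y; fixed. Origin: on the underside below the bridge place
- bridge_place (a point): the bridge place on the guitar's top face (40 mm above the table), where the caul to be worked on stands, centred
- caul_a: one of three alike pale wooden clamping cauls, 80 x 80 x 30 mm, fixed: one stands on the guitar at its bridge place, the others are spares on the dark wooden blank at the far side. A round recess 16 mm deep in its top holds a steel hex nut that does not turn. Origin: centre of the underside, on the nut's axis; z up; two of the nut's flats face the caul's own +x and -x
- caul_b: caul like caul_a, same origin and axes. Each caul's nut is 16 mm tall, its top flush with the caul's top and bevelled 2 mm at the edge. Nuts are 16, 23 or 30 mm across flats, in recesses of 32, 40 or 48 mm diameter; which caul has which is not recorded
- caul_c: caul like caul_a, same origin and axes. The fitting socket goes down until its rim rests on the recess floor, 14 mm above the caul's underside. One too small stops on the nut's top, one too large on the caul's top: both stand 16 mm higher than the fitting one
- socket_p: one of three steel sockets with a dark square stem, standing mouth down in the tray, each another size. 66 mm tall, about 0.18 kg: round skirt up to 26 mm, cone to 31 mm, stem 22 x 22 mm up to 66 mm. Outside diameter of the skirt 28, 36 or 44 mm; which socket is which size is not recorded. Origin: centre of the underside, z up; x and y are normal to the stem's faces
- socket_q: socket built like socket_p, of another size; same origin and axes. The mouth in each socket's underside is a hexagon 20 mm deep, two of its six flats facing the socket's own +x and -x; 19, 26 or 33 mm across flats for the skirts of 28, 36 and 44 mm, which is 3 mm wider than the nut it is meant for
- socket_r: socket built like socket_p, of the third size; same origin and axes
- socket_p_stem (a point): point on the stem's axis of that socket, 50 mm above its underside: a good height to grip
- socket_q_stem (a point): point on the stem's axis of that socket, 50 mm above its underside: a good height to grip
- socket_r_stem (a point): point on the stem's axis of that socket, 50 mm above its underside: a good height to grip
- tray: blue open tray, 110 x 290 mm, walls 16 mm high and 4 mm thick, floor 4 mm thick, two cross walls making three pockets in a row along its own y (pocket centres at about y = -95, 0 and 95 mm); one socket in each; fixed. Origin: centre of the underside
- coffee_cup: paper cup with black lid, 110 mm tall, 82 mm wide, bystander; origin centre of the underside
- glue_bottle: yellow glue bottle, 56 mm wide, 115 mm tall, bystander; origin centre of the underside
- screw_jar: grey jar with brass lid, 60 mm wide, 65 mm tall, bystander; origin centre of the underside
- sanding_block: cork sanding block 60 x 110 x 33 mm, bystander; origin centre of the underside
- screwdriver: screwdriver with red handle, 180 mm long, lying along its own x, bystander
Things that resemble listed ones, but are neither listed nor needed, are in the scene too. Leave any yellow look-alike of the socket_p alone.

How it is judged:
By the outcome, as a careful person would: the job done as asked, in the order asked, and still so for the second after the job is handed in, while the arm keeps its last pose, push and grip.
It also fails if it takes over 72 s, if anything falls off the work surface, if the arm or the gripper's body presses on something with over 40 N, if the wrist force passes 120 N, or if a joint passes its speed limit or range.

## Robot

A 7-joint arm with a two-finger parallel gripper is mounted at the origin on the work surface. World frame = base frame: x ahead of the robot, y to its left, z up, the work surface at z = 0. Lengths are in mm, angles in rad, forces in N, time in s.
With the tool pointing down it reaches from about 350 to 900 mm from the base axis. Payload 19.9 kg.
Tool frame: the origin (TCP) lies at the very end of the fingers, on their centre line; the grasp point (between the pads) lies 19 mm behind it (tcp_to_grasp is the distance from the TCP to the grasp point, in mm); y points along the fingers, z is the direction in which the jaws open and shut, and the axes are right-handed (so a half turn about y gives the same grasp; the last joint's range is limited). The gripper opens to 85 mm and grips with 20 to 120 N. Pads are 22 mm wide; open, the fingers measure 114 mm over their backs; the gripper's body (76 mm by 85 mm) begins 54 mm behind the grasp point. The pads swing forward as they close: fully open they stand 13 mm farther back than shut.
Start: joints at [-0.042, 0.417, -0.01, 1.614, 0.005, 1.111, -0.053], TCP at [624.981, 0.003, 231.26] pointing down, gripper open.
Joint ranges: [-2.81, 2.81], [-0.39, 2.02], [-1.27, 1.25], [0.06, 2.57], [-1.19, 4.33], [0.19, 2], [-2.82, 2.82]. Speed limits (rad/s): [1.89, 1.89, 2.39, 2.39, 3.01, 3.01, 3.01].

## Interface

Orientations are given as a unit quaternion [w, x, y, z].
In Python, from plant import read_state, read_camera, camera_info, job_done, tcp_to_grasp gives the robot as it stands.
- The arm moves only by the tool play_rows, never from a script. Its argument "deltas" is a list of rows, each a list of 3 entries, a list of its own where there are three numbers: the closure, from -1 (fully open) to 1 (shut), then the shift along the tool's x, y, z in mm, then the turn, a rotation vector about the tool's x, y, z in degrees. A call has exactly 5 rows; each row is the pose to reach, as a shift and turn from the pose commanded when the call began, along the tool's axes at that moment; what a row does not reach only later rows make up. A row lasts 1/10 s, in which the tool goes at most 50 mm and 8.59 degrees, less where a joint would pass 70% of its speed; a pose out of reach is approached as far as the arm can. A call with a gripper value outside its range is refused whole. The fingers move at their own pace and stop on an object; the grip force is fixed at half the most. Time passes only in rows, so rows that repeat a pose let the fingers close, or fill a call up. It gives the time, the measured TCP pose, the force and the opening at its end, in the units of the state.
- read_state(): the state, without advancing time (a new reading comes with each control period).
- read_camera(name): name is "scene" or "side" or "wrist"; returns the picture (400x640x3 uint8, blue, green, red); there is no depth.
- camera_info(name): a dict with "mtx" (3x3 intrinsics, pixels), "distortion" ([k1, k2, p1, p2, k3] as OpenCV has them; the pictures are not rectified), "rvec" (rotation vector, rad) and "tvec" (3), from world to camera coordinates, as OpenCV has them. Camera axes: x right, y down, z forward; pixel columns grow to the right and rows downward; lengths in mm; the calibration is good to about 2 mm. A picture is of the moment at which its call begins: read the wrist's pose just before it. camera_info takes no time and is no camera call; for the wrist camera it gives the pose at the moment of the call.
- job_done(): hands the job in, once; it reports no verdict.
The state is a dict: "t": time; "joint_positions": joint angles; "qd": joint speeds; "effort": joint torques, N m; "eef_pos": TCP position; "ee_rot": TCP orientation; "ft_force": force on the tool from outside, world axes, zero at the start; "wrist_torque": the same for the moment, N m; "finger_gap": finger opening in mm.
Only numpy, scipy, OpenCV 4.12 (cv2) and the standard library are available. Lean on these libraries where they do the work, as an engineer would, in place of code of your own. Each camera call takes 0.05 s, during which the arm holds its last target.

## Working session

There is one attempt and no reset: what is moved stays moved. The work goes in short steps, Python scripts to look and compute and a tool call to move; the robot and the scene stay as the last step left them, time stands still between calls to the robot, and variables do not carry over. Pictures are saved under pics/ and viewed, and the job is handed in when it is done.

Besides the shell and the picture viewer there is one more tool, called after ">>>" by a JSON object that holds its "op" and its "data", one argument or row to a line. play_rows: Moves the arm, as the interface text tells. Its arguments: {"type":"object","properties":{"deltas":{"type":"array","items":{"type":"array"}}},"required":["deltas"]}

```bash
ls; mkdir -p pics
python3 - <<'E'
from plant import *
import cv2
s=read_state();print(s)
print(tcp_to_grasp if not callable(tcp_to_grasp) else tcp_to_grasp())
for n in ["scene","side","wrist"]:
    i=camera_info(n);print(n,i)
    cv2.imwrite(f"pics/a_{n}.png",read_camera(n))
E
```

```text
pics
{'t': 0.0, 'joint_positions': array([-0.0415259 ,  0.41798493, -0.01032413,  1.61419717,  0.00473081,
        1.1106915 , -0.05298265]), 'qd': array([ 0.00084149,  0.00044488, -0.00134319,  0.00156763,  0.001267  ,
       -0.00181993, -0.00329339]), 'effort': array([ 3.43503270e-04, -8.64444852e+01,  6.79280274e-01, -4.34903777e+01,
        1.92400004e-02,  7.37222959e-03,  1.31192037e-04]), 'eef_pos': array([6.24641550e+02, 9.03771119e-03, 2.30643681e+02]), 'ee_rot': array([-0.49967989,  0.50036222, -0.5002639 ,  0.4996936 ]), 'ft_force': array([ 0.35577667,  0.00283074, -0.06007126]), 'wrist_torque': array([ 0.01608402, -0.00886307,  0.00800064]), 'finger_gap': 85.69508579516142}
18.700000000000003
scene {'mtx': array([[455.66161745,   0.        , 319.18599519],
       [  0.        , 455.66161745, 200.22636017],
       [  0.        ,   0.        ,   1.        ]]), 'distortion': array([-0.08221197,  0.        ,  0.        ,  0.        ,  0.        ]), 'rvec': array([ 2.43506227,  0.67909729, -0.20158872]), 'tvec': array([-444.583719  , -227.87462818, 1366.34652476])}
side {'mtx': array([[382.11347551,   0.        , 319.45274198],
       [  0.        , 382.11347551, 193.47471531],
       [  0.        ,   0.        ,   1.        ]]), 'distortion': array([-0.04097335,  0.        ,  0.        ,  0.        ,  0.        ]), 'rvec': array([ 0.52188592, -2.72707496,  1.13946311]), 'tvec': array([515.16090069, 195.79202662, 780.46891913])}
wrist {'mtx': array([[319.74369384,   0.        , 320.57352023],
       [  0.        , 319.74369384, 199.66914369],
       [  0.        ,   0.        ,   1.        ]]), 'distortion': array([-0.01461948,  0.        ,  0.        ,  0.        ,  0.        ]), 'rvec': array([-2.84499553e+00,  1.27321605e-03,  3.36904394e-03]), 'tvec': array([-623.47243001,  -37.83915592,  381.01317755])}
```

View pics/a_scene.png

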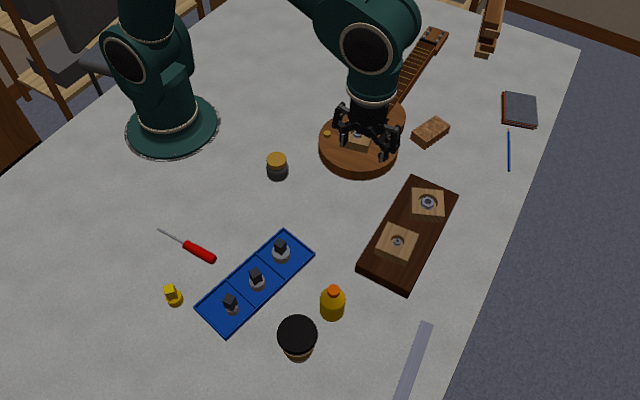

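View pics/a_side.png

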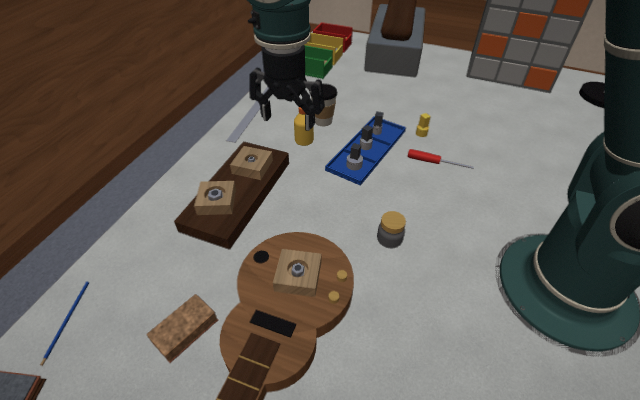

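View pics/a_wrist.png

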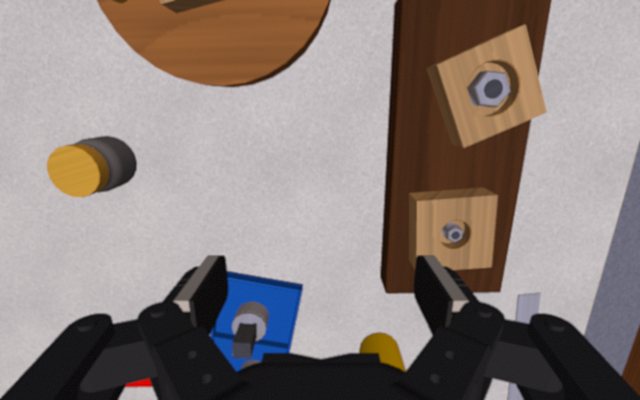

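```bash
cat > h.py <<'E'
import numpy as np,cv2
from plant import *
def ray(info,px):
    K=info["mtx"];d=info["distortion"]
    p=cv2.undistortPoints(np.array(px,float).reshape(-1,1,2),K,d).reshape(-1,2)
    R=cv2.Rodrigues(info["rvec"])[0];c=-R.T@info["tvec"]
    v=np.c_[p,np.ones(len(p))]@R
    return c,v
def onz(info,px,z):
    c,v=ray(info,px)
    return c+v*((z-c[2])/v[:,2])[:,None]
def tri(i1,p1,i2,p2):
    c1,v1=ray(i1,p1);c2,v2=ray(i2,p2)
    out=[]
    for a,b in zip(v1,v2):
        t=np.linalg.lstsq(np.c_[a,-b],c2-c1,rcond=None)[0]
        x=c1+a*t[0];y=c2+b*t[1];out.append(np.r_[(x+y)/2,np.linalg.norm(x-y)])
    return np.array(out)
def proj(info,P):
    return cv2.projectPoints(np.array(P,float).reshape(-1,1,3),info["rvec"],info["tvec"],info["mtx"],info["distortion"])[0].reshape(-1,2)
E
python3 - <<'E'
import cv2
a=cv2.imread("pics/a_side.png")
cv2.imwrite("pics/b1.png",cv2.resize(a[240:310,250:350],None,fx=8,fy=8,interpolation=3))
cv2.imwrite("pics/b2.png",cv2.resize(a[100:190,320:440],None,fx=6,fy=6,interpolation=3))
b=cv2.imread("pics/a_scene.png")
cv2.imwrite("pics/b3.png",cv2.resize(b[220:345,190:320],None,fx=5,fy=4.8,interpolation=3))
E
```

```text
(no output)
```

View pics/b1.png

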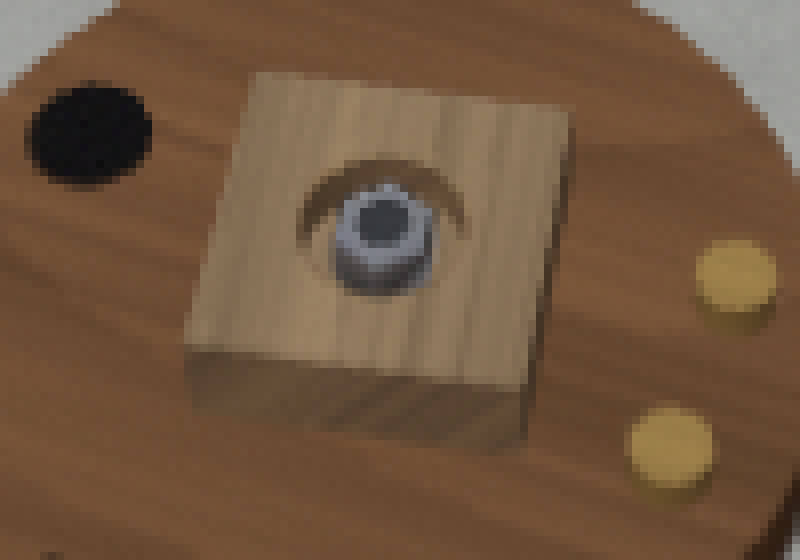

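View pics/b2.png

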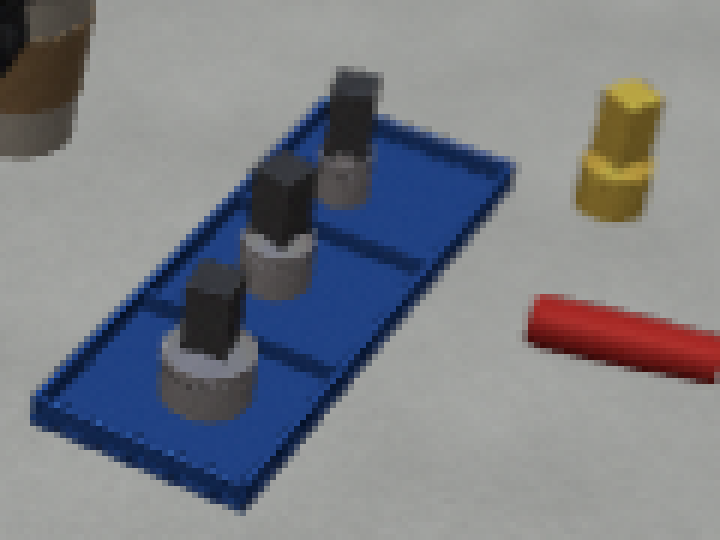

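View pics/b3.png

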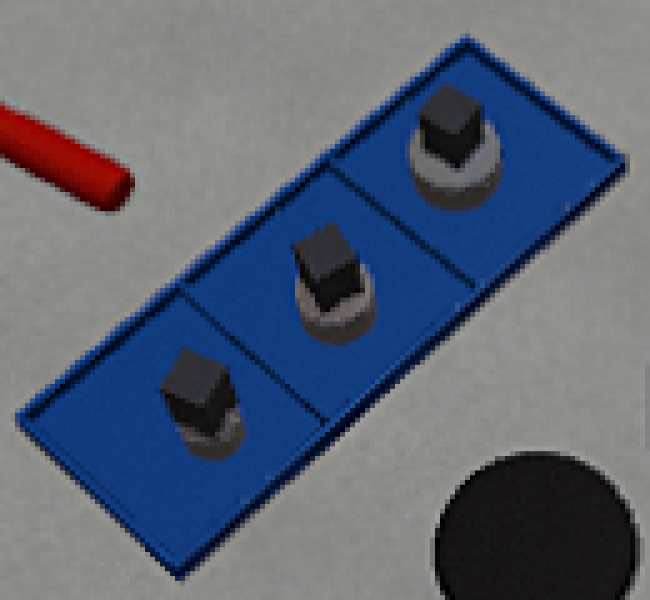

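Run:
```python
from h import *
i=camera_info("side");s=camera_info("scene")
p=np.array([[255,72],[572,108],[525,387],[188,345],[386,222],[298,222],[467,222],[335,225],[437,225]])/8-.44+[250,240]
q=onz(i,p,70);print(q.round(1))
c=q[:4];print("edges",[np.linalg.norm(c[k]-c[k-1]).round(1) for k in range(4)],"mean",c.mean(0),"rec",np.linalg.norm(q[6]-q[5]),"nut",np.linalg.norm(q[8]-q[7]))
for k in range(4):
  d=c[k]-c[k-1];print(np.degrees(np.arctan2(d[1],d[0]))%90)
# sockets stem top: scene & side, large,mid,small centroid
S=np.array([[450,110],[327,255],[198,377]])/[5,4.8]+[190,220]-.4
D=np.array([[216,274],[283,165],[357,80]])/6+[320,100]-.4
print(tri(s,S,i,D).round(1))
print(onz(s,S,70).round(1))
print(onz(i,D,70).round(1))
T=np.array([[467,38],[627,160],[180,578],[18,415]])/[5,4.8]+[190,220]-.4
t=onz(s,T,16);print(t.round(1),t.mean(0))
print([np.linalg.norm(t[k]-t[k-1]).round(1) for k in range(4)])
for k in range(4):
  d=t[k]-t[k-1];print(np.degrees(np.arctan2(d[1],d[0]))%90)
```

```text
[[567.9 172.5  70. ]
 [490.2 153.4  70. ]
 [471.5 230.8  70. ]
 [548.3 249.6  70. ]
 [519.4 201.3  70. ]
 [539.  209.1  70. ]
 [501.3 194.1  70. ]
 [530.4 206.6  70. ]
 [507.7 197.5  70. ]]
edges [np.float64(79.5), np.float64(80.0), np.float64(79.7), np.float64(79.1)] mean [519.46829857 201.57134245  70.        ] rec 40.54519565057965 nut 24.45061586158995
14.28309061610993
13.827918416146304
13.612128037198431
13.703345174142912
[[ 5.328e+02 -2.041e+02  7.040e+01  2.000e-01]
 [ 5.292e+02 -2.965e+02  6.930e+01  3.000e-01]
 [ 5.166e+02 -3.757e+02  7.100e+01  2.200e+00]]
[[ 532.7 -203.9   70. ]
 [ 529.3 -296.8   70. ]
 [ 517.4 -375.2   70. ]]
[[ 532.9 -204.6   70. ]
 [ 529.1 -295.3   70. ]
 [ 516.  -378.1   70. ]]
[[ 495.5 -138.5   16. ]
 [ 601.3 -158.8   16. ]
 [ 548.3 -442.3   16. ]
 [ 438.6 -418.6   16. ]] [ 520.92611318 -289.54869443   16.        ]
[np.float64(285.8), np.float64(107.8), np.float64(288.5), np.float64(112.2)]
78.5259292072679
79.15742219291451
79.39746134656913
77.78336387486797
```

Run:
```python
from h import *
from scipy.spatial.transform import Rotation as R
i=camera_info("wrist");s=read_state()
c,v=ray(i,[[320,200],[320,300]]);print(c,v)
q=s["ee_rot"];r=R.from_quat(np.roll(q,-1));print(r.as_matrix().round(3), r.inv().apply(c-s["eef_pos"]))
for y in(200,250,300,330):print(y,onz(i,[[320,y]],70))
```

```text
[624.40933344  74.40866737 374.15646408] [[-0.00408646 -0.29324499 -0.95603084]
 [-0.00427    -0.59277429 -0.86449392]]
[[-0.    -0.001  1.   ]
 [-1.    -0.    -0.   ]
 [ 0.    -1.    -0.001]] [ -74.43482662 -143.36096789   -0.47286353]
200 [[623.10924578 -18.8857693   70.        ]]
250 [[623.01353814 -73.55694678  70.        ]]
300 [[ 622.90701264 -134.14818595   70.        ]]
330 [[ 622.83703827 -173.81983019   70.        ]]
```

>>> {"op": "play_rows", "data": {
  "deltas": [
    [-1, [45, 8, -16], [0, 0, 0]],
    [-1, [90, 16, -32], [0, 0, 0]],
    [-1, [135, 24, -48], [0, 0, 0]],
    [-1, [180, 32, -64], [0, 0, 0]],
    [-1, [220, 40, -80], [0, 0, 0]]
  ]
}}

```text
t: 0.65
eef_pos: [543.8, -222.2, 190.9]
ee_rot: [-0.5, 0.5, -0.5, 0.5]
ft_force: [1.0, -0.1, 0.9]
finger_gap: 85.4
```

>>> {"op": "play_rows", "data": {
  "deltas": [
    [-1, [30, 10, -15], [0, 0, 0]],
    [-1, [50, 10, -15], [0, 0, 0]],
    [-1, [50, 10, -15], [0, 0, 0]],
    [-1, [50, 10, -15], [0, 0, 0]],
    [-1, [50, 10, -15], [0, 0, 0]]
  ]
}}

```text
t: 1.15
eef_pos: [530.4, -268.8, 181.2]
ee_rot: [0.5, -0.5, 0.5, -0.5]
ft_force: [0.1, -0.5, -0.1]
finger_gap: 86.0
```

Run:
```python
from h import *
i=camera_info("wrist");a=read_camera("wrist")
np.savez("w1",**i);cv2.imwrite("pics/c_raw.png",a)
print(read_state()["eef_pos"],read_state()["joint_positions"])
cv2.imwrite("pics/c1.png",a)
print(proj(i,[[529,-296,70],[529,-296,35]]))
```

```text
[ 530.38260041 -268.82290298  181.28347911] [ 0.35306823  0.41493021  0.08274542  1.74325218 -0.04036793  0.98518519
  0.45265718]
[[319.93439608 226.3496275 ]
 [320.04486384 212.79087359]]
```

View pics/c1.png

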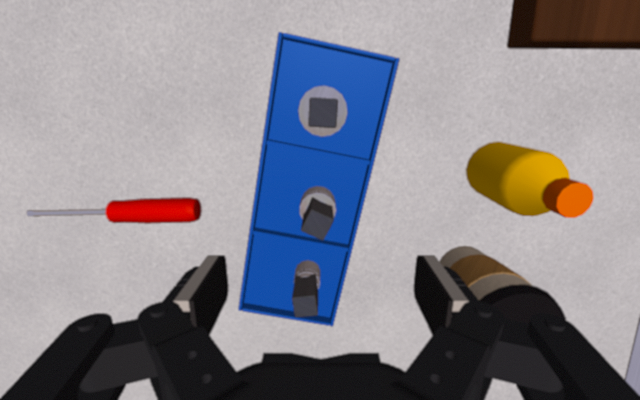

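Run:
```python
from h import *
a=cv2.imread("pics/c_raw.png")
cv2.imwrite("pics/c2.png",cv2.resize(a[175:247,280:360],None,fx=8,fy=8,interpolation=cv2.INTER_CUBIC))
```

```text
(no output)
```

View pics/c2.png

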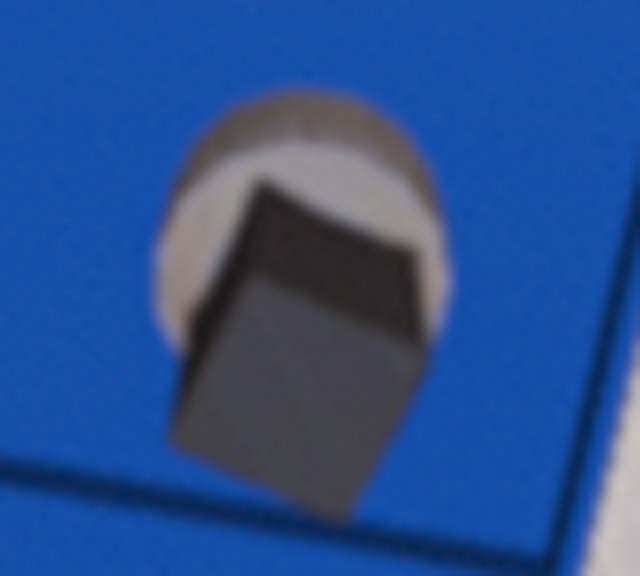

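Run:
```python
from h import *
i=dict(np.load("w1.npz"))
p=np.array([[250,270],[425,347],[343,522],[172,440]])/8-.44+[280,175]
q=onz(i,p,70);print(q.round(1),q.mean(0))
for k in range(4):
  d=q[k]-q[k-1];print(np.linalg.norm(d),np.degrees(np.arctan2(d[1],d[0]))%90)
r=onz(i,np.array([[155,270],[448,270]])/8-.44+[280,175],28);print(np.linalg.norm(r[0]-r[1]))
```

```text
[[ 521.3 -279.8   70. ]
 [ 539.8 -288.3   70. ]
 [ 531.2 -308.5   70. ]
 [ 512.8 -299.    70. ]] [ 526.28318307 -293.89216785   70.        ]
21.01735951609801 66.0618814432067
20.36143444068845 65.05217155364267
21.939532186931338 66.78629382126658
20.67526747630394 62.51459707107131
35.82189521737348
```

Run:
```python
from h import *
s=camera_info("scene");print(onz(s,[[297,333]],110),onz(s,[[333,290]],115))
```

```text
[[ 690.83982474 -375.48980971  110.        ]] [[ 706.31086606 -261.6380809   115.        ]]
```

>>> {"op": "play_rows", "data": {
  "deltas": [
    [-1, [10, 10, -1], [0, 7, 0]],
    [-1, [20, 20, -2], [0, 14, 0]],
    [-1, [26, 35, -2], [0, 20, 0]],
    [-1, [26, 55, -2], [0, 25, 0]],
    [-1, [26, 65, -2], [0, 25, 0]]
  ]
}}

```text
t: 1.7
eef_pos: [527.9, -294.9, 114.9]
ee_rot: [0.38, -0.38, 0.597, -0.596]
ft_force: [1.0, 0.2, 0.6]
finger_gap: 85.4
```

Run:
```python
from h import *
s=read_state();i=camera_info("wrist");a=read_camera("wrist")
np.savez("w2",**i);cv2.imwrite("pics/d_raw.png",a)
print(s["eef_pos"],s["ee_rot"]);print(proj(i,[[528,-295,70]]))
```

```text
[ 527.85188387 -294.86082049  114.90940321] [ 0.37951515 -0.38009236  0.59691511 -0.59597852]
[[322.13256247 224.94979669]]
```

View pics/d_raw.png

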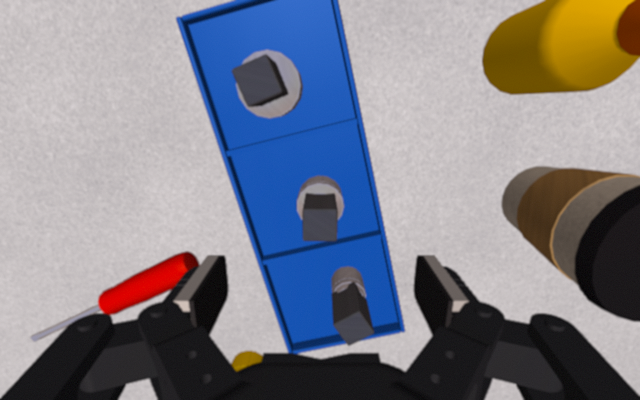

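>>> {"op": "play_rows", "data": {
  "deltas": [
    [-1, [0, 25, 0], [0, 0, 0]],
    [-1, [0, 45, 0], [0, 0, 0]],
    [-1, [0, 60, 0], [0, 0, 0]],
    [-1, [0, 70, 0], [0, 0, 0]],
    [-1, [0, 77, 0], [0, 0, 0]]
  ]
}}

```text
t: 2.25
eef_pos: [528.1, -295.9, 39.0]
ee_rot: [0.38, -0.38, 0.596, -0.596]
ft_force: [-0.2, 0.7, -0.0]
finger_gap: 85.2
```

>>> {"op": "play_rows", "data": {
  "deltas": [
    [1, [0, 0, 0], [0, 0, 0]],
    [1, [0, 0, 0], [0, 0, 0]],
    [1, [0, 0, 0], [0, 0, 0]],
    [1, [0, 0, 0], [0, 0, 0]],
    [1, [0, 0, 0], [0, 0, 0]]
  ]
}}

```text
t: 2.75
eef_pos: [528.2, -296.2, 39.8]
ee_rot: [-0.38, 0.38, -0.596, 0.597]
ft_force: [-0.4, 0.3, 3.5]
finger_gap: 21.0
```

>>> {"op": "play_rows", "data": {
  "deltas": [
    [1, [0, 0, 0], [0, 0, 0]],
    [1, [0, 0, 0], [0, 0, 0]],
    [1, [0, 0, 0], [0, 0, 0]],
    [1, [0, 0, 0], [0, 0, 0]],
    [1, [0, 0, 0], [0, 0, 0]]
  ]
}}

```text
t: 3.25
eef_pos: [528.2, -296.2, 39.8]
ee_rot: [-0.38, 0.38, -0.596, 0.597]
ft_force: [-0.6, 0.3, 6.2]
finger_gap: 21.3
```

>>> {"op": "play_rows", "data": {
  "deltas": [
    [1, [0, -10, 0], [0, 0, 0]],
    [1, [0, -40, 0], [0, 0, 0]],
    [1, [0, -80, 0], [0, 0, 0]],
    [1, [0, -110, 0], [0, 0, 0]],
    [1, [0, -120, 0], [0, 0, 0]]
  ]
}}

```text
t: 3.75
eef_pos: [529.0, -296.6, 163.1]
ee_rot: [-0.381, 0.379, -0.595, 0.598]
ft_force: [0.4, 0.1, -1.4]
finger_gap: 21.1
```

Run:
```python
from h import *
s=read_state();print(s["eef_pos"],s["ft_force"],s["finger_gap"])
for n in("wrist","side"):
  i=camera_info(n);a=read_camera(n);cv2.imwrite(f"pics/e_{n}.png",a)
  np.savez("e_"+n,**i)
  if n=="side":
    u,v=proj(i,[s["eef_pos"]])[0].astype(int);print(u,v)
    cv2.imwrite("pics/e_sz.png",cv2.resize(a[v-50:v+50,u-60:u+60],None,fx=6,fy=6,interpolation=cv2.INTER_CUBIC))
```

```text
[ 529.02142799 -296.61545121  163.08112516] [ 0.39047313  0.07244259 -1.42081339] 21.070531049232354
370 97
```

View pics/e_wrist.png

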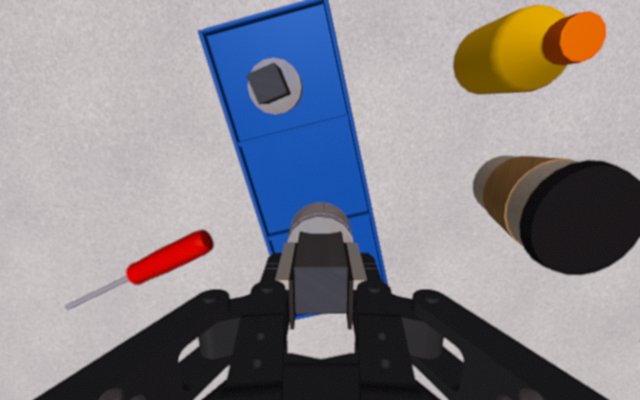

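View pics/e_sz.png

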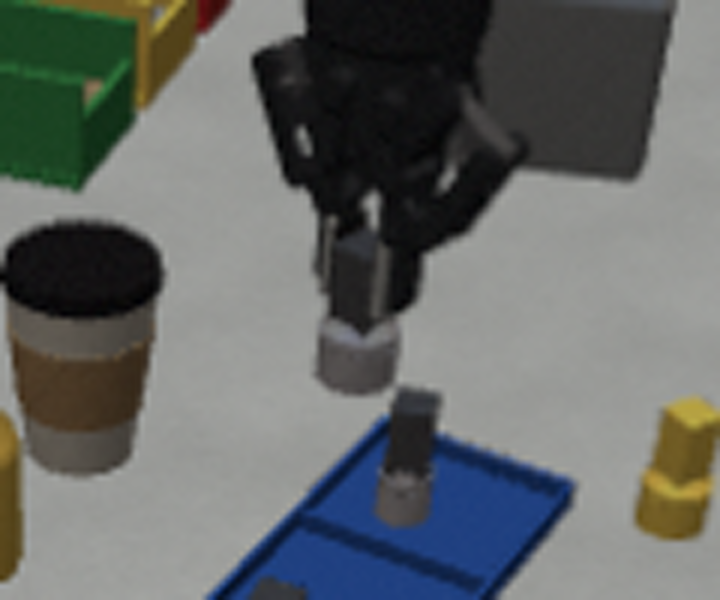

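Run:
```python
from h import *
a=cv2.imread("pics/e_wrist.png")
cv2.imwrite("pics/e_wz.png",cv2.resize(cv2.convertScaleAbs(a[195:325,270:370],alpha=1.8),None,fx=4.6,fy=4.6,interpolation=cv2.INTER_CUBIC))
```

```text
(no output)
```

View pics/e_wz.png

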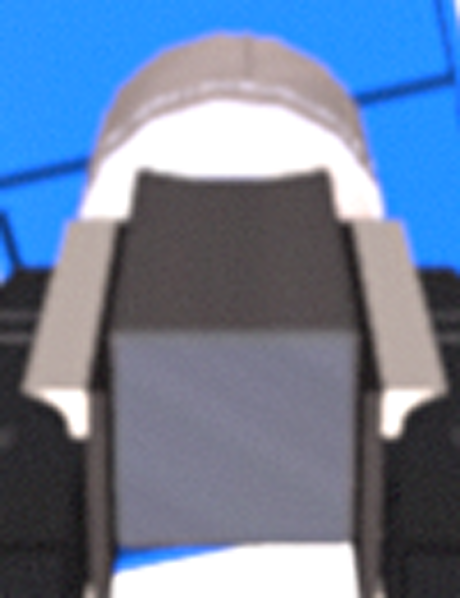

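Run:
```python
from h import *
from scipy.spatial.transform import Rotation as R
i=dict(np.load("e_wrist.npz"))
p=np.array([[113,330],[355,330],[352,543],[115,545]])/4.6-.4+[270,195]
tcp=np.array([529.02,-296.6,163.08]);r=R.from_quat([.379,-.595,.598,-.381])
q=onz(i,p,tcp[2]+30.2);print(r.inv().apply(q-tcp).round(1),r.inv().apply(q-tcp).mean(0))
```

```text
[[-12.  -30.3 -11.1]
 [-12.  -30.1   9.7]
 [  9.6 -30.2  10. ]
 [  9.7 -30.3 -11.5]] [ -1.1632145  -30.20383739  -0.70007737]
```

>>> {"op": "play_rows", "data": {
  "deltas": [
    [1, [-40, -3, -18], [0, 0, 0]],
    [1, [-82, -6, -37], [0, 0, 0]],
    [1, [-125, -9, -56], [0, 0, 0]],
    [1, [-168, -12, -76], [0, 0, 0]],
    [1, [-211, -15, -95], [0, 0, 0]]
  ]
}}

```text
t: 4.35
eef_pos: [529.9, -62.6, 172.9]
ee_rot: [0.379, -0.381, 0.597, -0.596]
ft_force: [1.4, 0.4, -1.7]
finger_gap: 20.8
```

>>> {"op": "play_rows", "data": {
  "deltas": [
    [1, [-42, 0, -19], [0, -7, 0]],
    [1, [-82, 0, -37], [0, -15, 0]],
    [1, [-122, 0, -55], [0, -23, 0]],
    [1, [-160, 0, -72], [0, -31, 0]],
    [1, [-190, 0, -86], [0, -38.8, 0]]
  ]
}}

```text
t: 4.85
eef_pos: [532.2, 146.5, 172.7]
ee_rot: [-0.558, 0.559, -0.435, 0.434]
ft_force: [-0.2, -0.7, -1.6]
finger_gap: 21.1
```

>>> {"op": "play_rows", "data": {
  "deltas": [
    [1, [0, 0, 0], [0, 0, 0]],
    [1, [0, 0, 0], [0, 0, 0]],
    [1, [0, 0, 0], [0, 0, 0]],
    [1, [0, 0, 0], [0, 0, 0]],
    [1, [0, 0, 0], [0, 0, 0]]
  ]
}}

```text
t: 5.35
eef_pos: [533.5, 143.1, 174.1]
ee_rot: [-0.556, 0.556, -0.437, 0.437]
ft_force: [1.2, -0.7, -1.4]
finger_gap: 21.1
```

Run:
```python
from h import *
from scipy.spatial.transform import Rotation as R
s=read_state();i=camera_info("wrist");a=read_camera("wrist")
np.savez("f",**i);cv2.imwrite("pics/f.png",a);np.savez("fs",**s)
z=R.from_quat(np.roll(s["ee_rot"],-1)).apply([0,0,1])
print(s["eef_pos"],z,np.degrees(np.arctan2(z[1],z[0])),s["ft_force"],s["joint_positions"])
u,v=proj(i,[[519.4,201.4,70]])[0].astype(int);print(u,v)
cv2.imwrite("pics/fz.png",cv2.resize(a[v-50:v+50,u-65:u+65],None,fx=6,fy=6,interpolation=cv2.INTER_CUBIC));print(u-65,v-50)
```

```text
[533.45444745 143.1049564  174.11976633] [ 9.71513781e-01  2.36982901e-01 -2.77579458e-04] 13.708537438745521 [ 1.17514113 -0.74111018 -1.35639572] [-0.23573251  0.35431243 -0.10045048  1.84970755  0.04332979  0.93995721
 -0.11630013]
321 122
256 72
```

View pics/f.png

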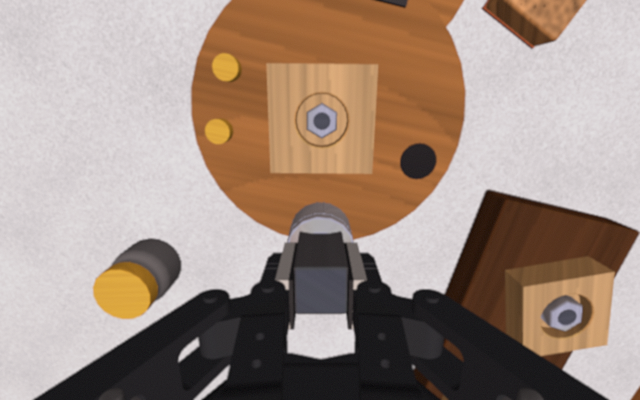

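View pics/fz.png

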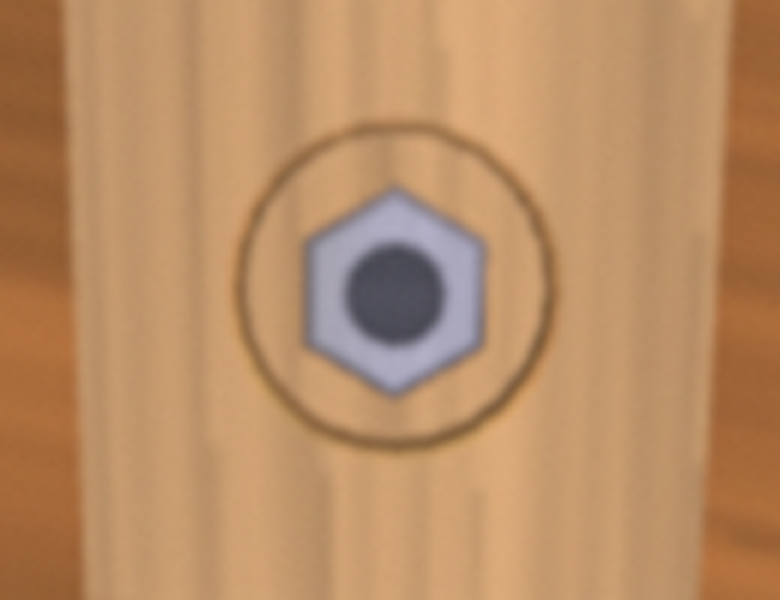

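Run:
```python
from h import *
from scipy.spatial.transform import Rotation as R
i=dict(np.load("f.npz"));s=np.load("fs.npz");tcp=s["eef_pos"];r=R.from_quat(np.roll(s["ee_rot"],-1))
p=np.array([[395,291],[395,185],[395,397],[304,291],[486,291],[238,285],[555,285]])/6-.42+[256,72]
q=onz(i,p,70);print(q.round(1),np.linalg.norm(q[1]-q[2]),np.linalg.norm(q[3]-q[4]),np.linalg.norm(q[5]-q[6]))
n=np.array([519.4,201.4,70])
print(r.inv().apply(q[0]-tcp),r.inv().apply(n-tcp))
```

```text
[[518.7 202.9  70. ]
 [515.7 215.3  70. ]
 [521.8 190.1  70. ]
 [507.6 200.2  70. ]
 [529.8 205.6  70. ]
 [499.4 199.   70. ]
 [538.  208.4  70. ]] 25.89391589544612 22.830756335678497 39.73359214122987
[-61.62201774 104.10667684  -0.1400303 ] [-59.98729606 104.10693374   0.18974069]
```

>>> {"op": "play_rows", "data": {
  "deltas": [
    [1, [-30, 0, 0], [0, 0, 0]],
    [1, [-60, 10, 0], [0, 0, 0]],
    [1, [-60, 30, 0], [0, 0, 0]],
    [1, [-60, 50, 0], [0, 0, 0]],
    [1, [-60, 62, 0], [0, 0, 0]]
  ]
}}

```text
t: 5.9
eef_pos: [518.6, 201.8, 111.0]
ee_rot: [-0.556, 0.557, -0.437, 0.436]
ft_force: [-0.9, -0.2, -1.5]
finger_gap: 21.0
```

>>> {"op": "play_rows", "data": {
  "deltas": [
    [1, [0, 0, 0], [0, 0, 0]],
    [1, [0, 0, 0], [0, 0, 0]],
    [1, [0, 0, 0], [0, 0, 0]],
    [1, [0, 0, 0], [0, 0, 0]],
    [1, [0, 0, 0], [0, 0, 0]]
  ]
}}

```text
t: 6.4
eef_pos: [519.3, 202.2, 112.8]
ee_rot: [0.557, -0.556, 0.436, -0.436]
ft_force: [-0.2, 0.5, -1.3]
finger_gap: 21.2
```

Run:
```python
from h import *
s=read_state();print(s["eef_pos"])
for n,w in(("wrist",0),("side",0),("scene",0)):
  i=camera_info(n);a=read_camera(n);u,v=proj(i,[[519,201.5,75]])[0].astype(int)
  v=min(max(v,50),349)
  cv2.imwrite(f"pics/g_{n}.png",cv2.resize(a[v-50:v+50,u-60:u+60],None,fx=6,fy=6,interpolation=cv2.INTER_CUBIC))
```

```text
[519.3457895  202.22894944 112.80217944]
```

View pics/g_wrist.png

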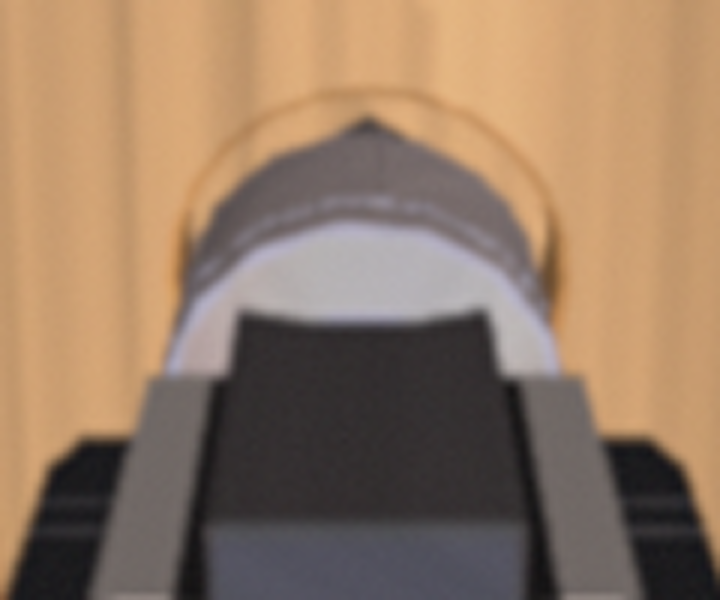

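View pics/g_side.png

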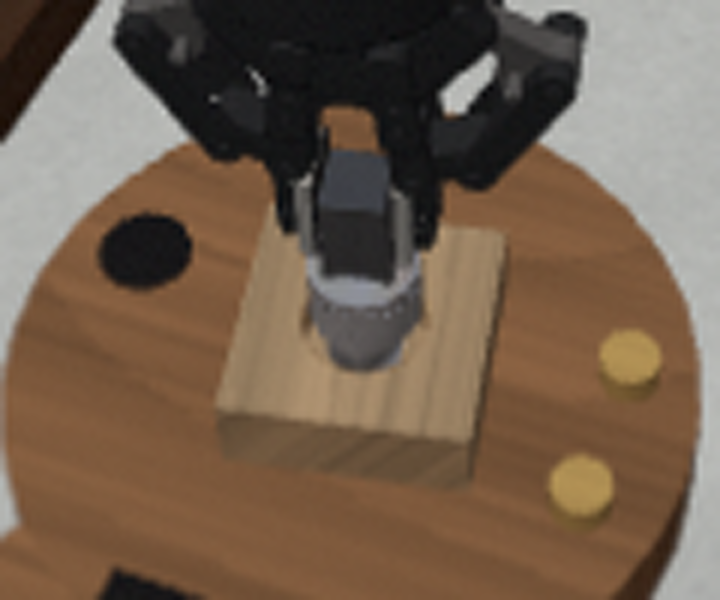

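>>> {"op": "play_rows", "data": {
  "deltas": [
    [1, [0, 2, 0], [0, 0, 0]],
    [1, [0, 4, 0], [0, 0, 0]],
    [1, [0, 6, 0], [0, 0, 0]],
    [1, [0, 8, 0], [0, 0, 0]],
    [1, [0, 10, 0], [0, 0, 0]]
  ]
}}

```text
t: 7.05
eef_pos: [519.0, 202.2, 102.0]
ee_rot: [-0.556, 0.557, -0.436, 0.436]
ft_force: [-0.1, -0.5, -2.2]
finger_gap: 21.1
```

>>> {"op": "play_rows", "data": {
  "deltas": [
    [1, [0, 2, 0], [0, 0, 0]],
    [1, [0, 4, 0], [0, 0, 0]],
    [1, [0, 6, 0], [0, 0, 0]],
    [1, [0, 8, 0], [0, 0, 0]],
    [1, [0, 10, 0], [0, 0, 0]]
  ]
}}

```text
t: 7.55
eef_pos: [519.1, 202.2, 92.1]
ee_rot: [-0.556, 0.556, -0.436, 0.436]
ft_force: [0.3, 0.4, -1.4]
finger_gap: 21.3
```

>>> {"op": "play_rows", "data": {
  "deltas": [
    [1, [0, 1, 0], [0, 0, 0]],
    [1, [0, 2, 0], [0, 0, 0]],
    [1, [0, 3, 0], [0, 0, 0]],
    [1, [0, 3, 0], [0, 0, 0]],
    [1, [0, 3, 0], [0, 0, 0]]
  ]
}}

```text
t: 8.05
eef_pos: [519.2, 202.2, 89.8]
ee_rot: [0.556, -0.556, 0.436, -0.436]
ft_force: [-4.3, -2.0, 8.1]
finger_gap: 21.4
```

>>> {"op": "play_rows", "data": {
  "deltas": [
    [1, [0, 0.5, 0], [0, 0, 0]],
    [1, [0, 0.5, 0], [0, 0, 0]],
    [1, [0, 0.5, 0], [0, 0, 0]],
    [1, [0, 0.5, 0], [0, 0, 0]],
    [1, [0, 0.5, 0], [0, 0, 0]]
  ]
}}

```text
t: 8.55
eef_pos: [519.2, 202.2, 89.7]
ee_rot: [0.556, -0.556, 0.436, -0.436]
ft_force: [-6.7, -2.8, 16.9]
finger_gap: 21.3
```

Run:
```python
from h import *
s=read_state();print(s["eef_pos"],s["ft_force"],s["finger_gap"])
for n in("wrist","side"):
  i=camera_info(n);a=read_camera(n);u,v=proj(i,[[519,201.5,75]])[0].astype(int)
  v=min(max(v,50),349)
  cv2.imwrite(f"pics/k_{n}.png",cv2.resize(a[v-50:v+50,u-60:u+60],None,fx=6,fy=6,interpolation=cv2.INTER_CUBIC))
cv2.imwrite("pics/k_scene.png",read_camera("scene"))
```

```text
[519.18381195 202.18284697  89.69223183] [-6.71560313 -2.83988241 16.88352205] 21.320189588057467
```

View pics/k_wrist.png

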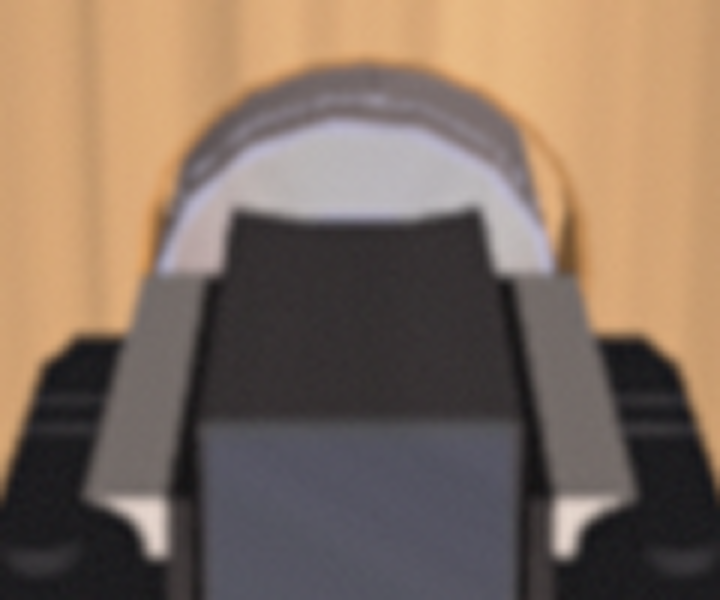

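View pics/k_side.png

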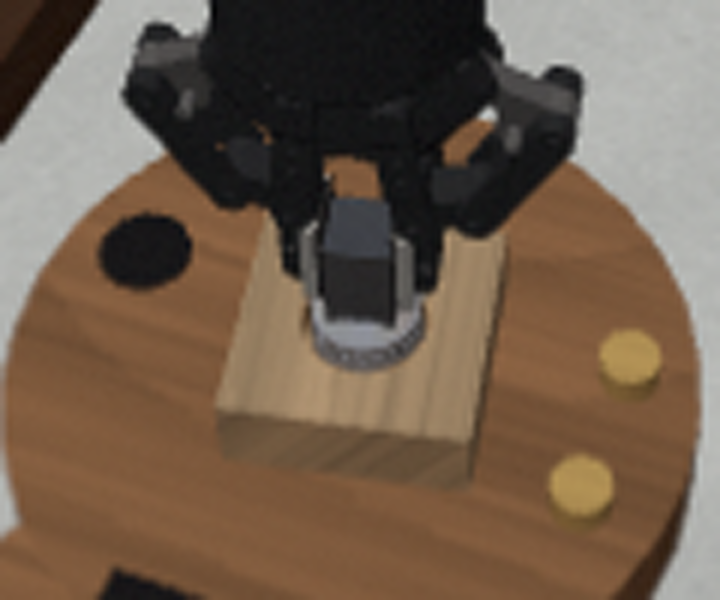

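View pics/k_scene.png

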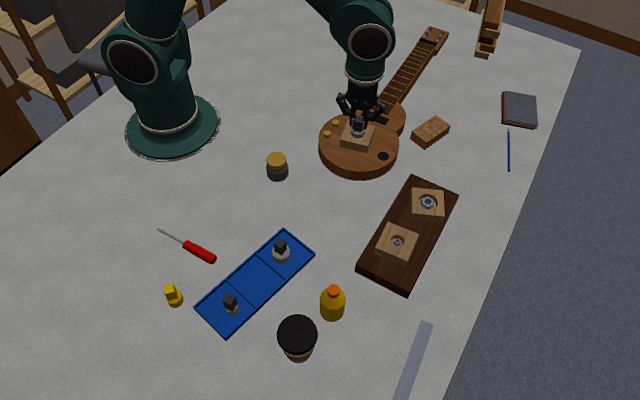

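```bash
python3 -c "
from plant import *
print(job_done());print(read_state()['ft_force'],read_state()['eef_pos'],read_state()['finger_gap'])"
```

```text
the job is handed in; nothing more can be done
None
the job is handed in; nothing more can be done
```

The middle socket from the tray (36 mm skirt) is fully down on the guitar caul's nut, and I handed the job in at about 8.7 s with the gripper still closed on its stem.

- **Choosing the socket:** in the camera images the nut measured about 23 mm across flats, in a recess of about 40 mm. The middle socket's skirt measured about 36 mm, so I tried it first and it fitted. The other two sockets were never taken out of the tray.
- **Seating:** the socket passed nut-top height (TCP about 106 mm) with no contact force. It stopped at TCP z = 89.7 mm; I expected 89.8 mm with the rim on the recess floor.
- **Grip and force:** the last reading showed the finger gap at 21.3 mm and about 17 N of upward push, with about 7 N sideways.
- **Last pictures:** the skirt sits inside the recess. The other two sockets stand in the tray, and the other things on the table appear where they were.
- **Disagreements:** the wrist and fixed cameras differed by 1–3 mm on socket and nut positions, within what the clearance allowed. I could not see the hexagon inside the socket's mouth beforehand, so only the fit itself confirmed that it was turned the right way. The state could not be read after hand-in.

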